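# Feed a used comb through the dust flap of the wash box

## Task

Put the used feeder comb that lies on the loading deck into the wash box, only pushing with the fingertips: draw back the bolt that locks the dust flap, then slide the comb end-on along the fence so that it noses the flap open and drops down the chute. Draw the hand back so that the flap falls shut behind it, and push the bolt home again. Never lift the comb, and leave the clamp dog, the tamper and the steel cup where they stand.

Things in the scene. Friction and masses are not known exactly. Their poses are not given: they have to be found in the camera images.
- wash_box: Fixed steel drop box with a clear lid, and in front of it a raised loading deck. Origin on the table under the sill; x points into the box, y left along its front, z up. In this frame, mm: box x -12 to 183, y -90 to 128, lid top z 167, its four screws to 173; deck flat, top z 85, x -220 to 0, y -50 to 138, with a 10 high rim at y 137
- sill (a point): Middle of the mouth at the deck's inner edge, on the deck top; axes as the wash box. Mouth 80 mm wide (y -40 to 40). Beyond this edge a 46 degree ramp leads down: a part whose balance point is pushed 10 mm or more past it tips and slides in, at the latest when the finger draws back. A flared cheek, 14 mm high, stands left of the mouth, from x -12, y 42 out to x -60, y 78
- fence_front (a point): Front end (robot side) of the fence's face, at deck height; axes as the wash box. The fence is a straight wall, 4 mm thick and 20 mm high, along x on the right of the deck; its face (y -40 of the wash box) runs 210 mm from here along x, straight to the right edge of the mouth
- flap (a joint): Dust flap in the mouth: aluminium plate, 90 g, 76 mm wide, black rubber lip, on a level pin 56 mm above the deck and 10 mm before the sill; its lower edge ends 3 mm above the deck. rad: 0 hangs shut, grows as the lower edge swings into the box (stop 1.35). Falls shut by its own weight within 1 s. With the bolt home it opens only a crack
- flap_tab (a point): Top of the flap's tab, a 22 mm wide tongue (y 12 to 34 of the wash box) that stands 19 mm above the flap's pin and swings out towards the robot, up to 20 mm, as the flap opens; the bolt rod lies in front of it when home
- bolt (a joint): Barrel bolt on the front panel, above the mouth and left of it. m: 0 fully home (rod in front of the flap's tab, flap locked), grows as it is pushed left, along +y of the wash box, to 0.030 fully drawn; the tab is free from 0.025. Stays where it is left, friction about 1.5 N. Starts within 4 mm of home
- bolt_knob (a point): Centre of the bolt's black ball knob, 16 mm across, on a 9 mm post; 94 mm above the deck and 26 mm above the axis of the 8 mm rod; the guides left and right of it end 19 mm below this point. Moves with the bolt: y 68 (home) to 98 mm (drawn) of the wash box, x -16
- comb_mid (a point): The used feeder comb, bare metal, 58 x 92 x 23 mm, 0.25 to 0.45 kg, flat on the deck, up to 0.4 rad askew to the fence. Point: middle of its outline, 11 mm above its underside. y: long axis (ends at -46, 46). x: to its solid back (block x 3 to 29, full length, 22 high), which faces the fence; six teeth, 6 mm wide, gaps 7, 20 high, reach x -29. Balance point near x 8, y 0
- used_comb: The same comb; origin in the middle of its underside, axes as comb_mid
- clamp_dog: Clamp dog, cast block 31 x 39 x 12 mm with a slot, lying on the deck in its front left corner; origin at its underside. To be left alone
- tamper: Tamper, round foot 62 mm across with a knob, 59 mm tall, standing on the table right of the deck; origin at its underside. To be left alone
- steel_cup: Steel cup, 59 mm across, 42 mm tall, standing on the table right of the deck; origin at its underside. To be left alone
Things that resemble listed ones, but are neither listed nor needed, are in the scene too. There is more than one size of the used_comb; the job needs the larger.

How it is judged (in metres and radians):
On the way, in this order (a step that is already met when the one before it is completed fails the run):
1. the bolt is drawn back (25 mm or more) with the flap still shut and the comb outside (value of joint bolt above 0.025 m and value of joint flap below 0.2 rad and x of comb_mid in the frame of wash_box below -0.06 m), for 0.1 s.
2. the comb, end-on and along the fence (back within 15 mm of it), has nosed the flap open (value of joint flap above 0.5 rad and x of comb_mid in the frame of wash_box above -0.05 m and y of comb_mid in the frame of wash_box below 0.004 m and angle between the y axis of comb_mid and the z axis of wash_box, either way round above 1.2 rad and angle between the y axis of comb_mid and the x axis of wash_box, either way round below 0.3 rad), for 0.1 s.
3. the comb is down in the box and the flap has fallen shut, the bolt still drawn (z of comb_mid in the frame of wash_box below 0.065 m and x of comb_mid in the frame of wash_box between 0.03 and 0.18 m and value of joint flap below 0.12 rad and value of joint bolt above 0.022 m), for 0.2 s.
At the end, for the whole second after the job is handed in: The comb lies at rest inside the box at the foot of the chute (its middle below the deck, past the sill), the flap hangs shut (under 0.12 rad) and the bolt is home to within 6 mm (z of comb_mid in the frame of wash_box below 0.065 m and x of comb_mid in the frame of wash_box between 0.03 and 0.18 m and value of joint flap below 0.12 rad and value of joint bolt below 0.006 m and linear speed of used_comb below 0.02 m/s); the robot touches nothing.
It fails at once if the comb is lifted more than about 14 mm off the deck (z of comb_mid in the frame of wash_box above 0.11 m).
It fails at once if the clamp dog is moved more than 15 mm (distance of clamp_dog from where it was at the start of the episode above 0.015 m).
It fails at once if the tamper is moved more than 15 mm (distance of tamper from where it was at the start of the episode above 0.015 m).
It fails at once if the steel cup is moved more than 15 mm (distance of steel_cup from where it was at the start of the episode above 0.015 m).
It also fails if it takes over 51 s, if anything falls off the work surface, if the arm or the gripper's body presses on something with over 40 N, if the wrist force passes 120 N, or if a joint passes its speed limit or range.

## Robot

A 6-joint arm with a two-finger parallel gripper is mounted at the origin on a cart in front of the work surface, level with it; the furniture and walls round the work are solid. World frame = base frame: x ahead of the robot, y to its left, z up, the work surface at z = 0. Lengths are in mm, angles in degrees, forces in N, time in s.
With the tool pointing down it reaches from about 300 to 850 mm from the base axis. Payload 4.2 kg.
Tool frame: the origin (TCP) lies at the very end of the fingers, on their centre line; the grasp point (between the pads) lies 19 mm behind it (env.grasp_offset is the distance from the TCP to the grasp point, in mm); z points along the fingers, y is the line along which they close (so a half turn about z gives the same grasp; the last joint's range is limited). The gripper opens to 91 mm and grips with 3 to 60 N. Pads are 32 mm wide; open, the fingers measure 118 mm over their backs; the gripper's body (76 mm by 178 mm) begins 60 mm behind the grasp point.
Start: joints at [-64.744, 18.312, 89.639, -0, 72.044, -1.146], TCP at [255.688, -515.041, 213.976] pointing down, gripper open.
Joint ranges: [-177.97, 177.97], [-48.28, 115.42], [12.27, 149.76], [-77.06, 257.06], [2.81, 150.46], [-146.56, 146.56]. Speed limits (degrees/s): [147.25, 147.25, 180, 180, 180, 180].

## Interface

Orientations are given as [roll, pitch, yaw] about the fixed x, y, z axes, in that order (R = Rz(yaw) Ry(pitch) Rx(roll)).
In Python, from workcell import env, eyes gives the robot as it stands.
- The arm moves only by the tool send_rows, never from a script. Its arguments are lists of equal length, an entry for each row: "grip": the opening, from -1 (shut) to 1 (fully open), so that 0 is half open; "xyz": the shift along the world's x, y, z in m, a list of three; "yaw": the turn about the world's z in degrees. A call has 1 to 8 rows; each row is the pose to reach, as a shift and turn from the pose commanded when the call began; what a row does not reach only later rows make up. A row lasts 1/12 s, in which the tool goes at most 41.7 mm and 7.16 degrees, less where a joint would pass 70% of its speed; a pose out of reach is approached as far as the arm can. A call with a gripper value outside its range is refused whole. The fingers move at their own pace and stop on an object; "grip_force" is the grip in N (left out, the last holds). Time passes only in rows, so rows that repeat a pose let the fingers close. It gives the time, the measured TCP pose, the force, the opening and the grip force at its end, in the units of the state.
- env.state(): the state, without advancing time (a new reading comes with each control period).
- eyes.grab_frame(name): name is "scene" or "top" or "wrist"; returns a dict with "frame" (480x640x3 uint8, red, green, blue), "fx", "fy", "cx", "cy" (pixels), "D" ([k1, k2, p1, p2, k3] as OpenCV has them; the pictures are not rectified), "pose" (4x4, takes a point from camera to world coordinates). Camera axes: x right, y down, z forward; pixel columns grow to the right and rows downward; lengths in mm; the calibration is good to about 2 mm. A picture is of the moment at which its call begins. There is no depth.
- env.job_done(): hands the job in; it is judged then, once.
The state is a dict: "time_s": time; "qpos": joint angles; "qvel": joint speeds; "effort": joint torques, N m; "ee_pos": TCP position; "ee_rot": TCP orientation; "force": force on the tool from outside, world axes, zero at the start; "torque": the same for the moment, N m; "gripper_width": finger opening in mm; "gripper_force": force on a finger pad.
Only numpy, scipy, OpenCV 4.12 (cv2) and the standard library are available. Lean on these libraries where they do the work, as an engineer would, in place of code of your own. Each camera call takes 0.05 s, during which the arm holds its last target. There are 200 camera calls.

## Working session

There is one attempt and no reset: what is moved stays moved. The work goes in short steps, Python scripts to look and compute and a tool call to move; the robot and the scene stay as the last step left them, time stands still between calls to the robot, and variables do not carry over. Pictures are saved under pics/ and viewed, at most 11 in all, crops included, and the job is handed in when it is done.

Besides the shell and the picture viewer there is one more tool, called after "Call:" as name(argument=value, ...) on one line, values as JSON. send_rows: Moves the arm, as the interface text tells. Its arguments: {"type":"object","properties":{"grip":{"type":"array"},"xyz":{"type":"array"},"yaw":{"type":"array"},"grip_force":{"type":"number"}},"required":["grip","xyz","yaw"]}

```bash
mkdir -p pics; ls
python3 - <<'E'
from workcell import env, eyes
import cv2,numpy as np,pickle
for n in ["scene","top"]:
    g=eyes.grab_frame(n); cv2.imwrite(f"pics/{n}0.png",g["frame"][:,:,::-1]); pickle.dump(g,open(f"pics/{n}0.pkl","wb"))
    print(n,g["fx"],g["cx"],g["cy"],g["D"],np.round(g["pose"],3).tolist())
print(env.state())
E
```

```text
pics
scene 571.7072256407594 327.48012714399823 237.92957139798466 [-0.13598312  0.          0.          0.          0.        ] [[-0.854, -0.267, 0.447, 83.918], [-0.52, 0.458, -0.721, 824.596], [-0.012, -0.848, -0.53, 595.823], [0.0, 0.0, 0.0, 1.0]]
top 586.6122579105325 319.19346712674945 244.6385950915201 [-0.15286079  0.          0.          0.          0.        ] [[0.028, -0.988, 0.149, 344.287], [-0.999, -0.031, -0.022, 235.933], [0.026, -0.148, -0.989, 1008.663], [0.0, 0.0, 0.0, 1.0]]
{'time_s': 0.1, 'qpos': array([-6.47430241e+01,  1.83494215e+01,  8.96995151e+01, -2.24272100e-03,
        7.20450488e+01, -1.14421309e+00]), 'qvel': array([-0.00609806,  0.01131934, -0.19969127, -0.04041139, -0.00518365,
        0.07868695]), 'effort': array([ 1.15751382e-04, -4.13331234e+01, -2.32510543e+01,  7.28664198e-02,
        4.21503803e-02, -5.92664742e-05]), 'ee_pos': array([ 255.48535026, -514.61248853,  213.18922329]), 'ee_rot': array([-1.79905991e+02,  2.55145120e-04,  2.64018823e+01]), 'force': array([0.19316146, 0.24872016, 0.13401374]), 'torque': array([ 3.33060381e-02, -5.33317289e-03, -3.63680184e-05]), 'gripper_force': 0.0, 'gripper_width': 91.10582408884166}
```

View pics/scene0.png

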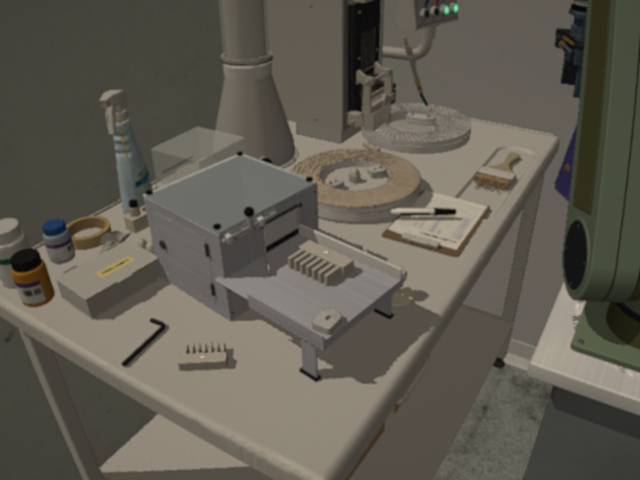

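View pics/top0.png

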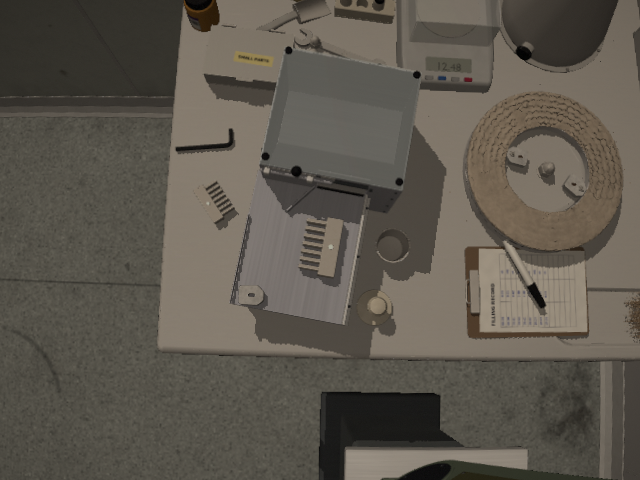

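The scene view shows the deck, the comb around (320,262), the bolt knob at (249,212) and the dog at (325,320). The top view shows the deck with front corners at about (232,303) and (347,323), the comb at (322,247), the knob at (296,171), the cup at (392,246) and the tamper at (376,307). Next I'll zoom the top view for exact edges.

```bash
cat > h.py <<'E'
import cv2,numpy as np,pickle
def load(n): return pickle.load(open(f"pics/{n}.pkl","rb"))
def K(g): return np.array([[g["fx"],0,g["cx"]],[0,g["fy"],g["cy"]],[0,0,1.]])
def ray(g,px):
    n=cv2.undistortPoints(np.array([[px]],float),K(g),np.array(g["D"],float))[0,0]
    P=np.array(g["pose"]); return P[:3,3],P[:3,:3]@np.array([n[0],n[1],1.])
def onz(g,px,z):
    o,d=ray(g,px); return o+d*(z-o[2])/d[2]
def proj(g,X):
    P=np.linalg.inv(np.array(g["pose"])); r=cv2.Rodrigues(P[:3,:3])[0]
    return cv2.projectPoints(np.atleast_2d(np.array(X,float)),r,P[:3,3],K(g),np.array(g["D"],float))[0][:,0]
def tri(a,pa,b,pb):
    o1,d1=ray(a,pa);o2,d2=ray(b,pb);d1/=np.linalg.norm(d1);d2/=np.linalg.norm(d2)
    A=np.stack([d1,-d2],1);t=np.linalg.lstsq(A,o2-o1,rcond=None)[0]
    p,q=o1+t[0]*d1,o2+t[1]*d2
    return (p+q)/2,np.linalg.norm(p-q)
E
python3 - <<'E'
from h import *
t=load("top0");s=load("scene0")
c=t["frame"][140:335,220:420];c=cv2.convertScaleAbs(c,alpha=1.4)
cv2.imwrite("pics/topc.png",cv2.resize(c[:,:,::-1],None,fx=3,fy=3,interpolation=cv2.INTER_CUBIC))
c=s["frame"][180:345,200:420];c=cv2.convertScaleAbs(c,alpha=1.4)
cv2.imwrite("pics/scenec.png",cv2.resize(c[:,:,::-1],None,fx=3.6,fy=3.6,interpolation=cv2.INTER_CUBIC))
E
```

```text
(no output)
```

View pics/topc.png

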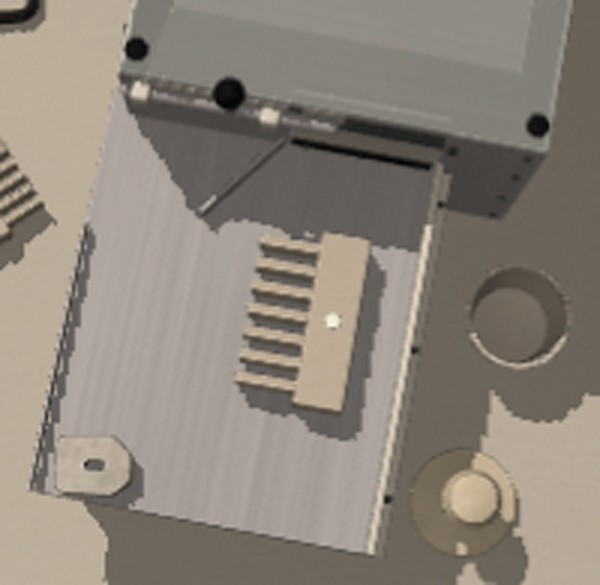

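View pics/scenec.png

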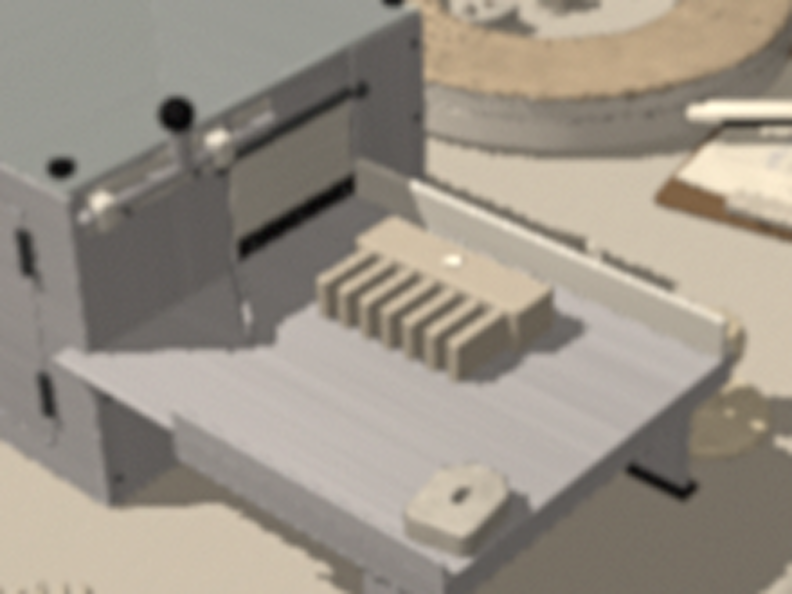

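The top crop shows the fence's top strip from (372,552) to (428,228) in crop pixels, with the comb back's corners at (318,233), (371,240), (341,410) and (293,404). The knob is at (229,93). In the scene crop the knob is at (177,115) and the fence's front top corner at (723,322).

```bash
cat >> h.py <<'E'
T=lambda u,v:(220+(u+.5)/3-.5,140+(v+.5)/3-.5)
S=lambda u,v:(200+(u+.5)/3.6-.5,180+(v+.5)/3.6-.5)
E
python3 - <<'E'
from h import *
np.set_printoptions(precision=1,suppress=True)
t=load("top0");s=load("scene0")
def blob(g,x0,y0,x1,y1,th=45):
    c=g["frame"][y0:y1,x0:x1].max(2)
    n,l,st,ce=cv2.connectedComponentsWithStats((c<th).astype(np.uint8))
    return [(ce[i]+[x0,y0],st[i,4]) for i in range(1,n) if st[i,4]>15]
print(blob(t,286,162,308,182),blob(s,240,203,260,220))
print("knob",tri(t,T(229,93),s,S(177,115)))
print("screwFL",tri(t,T(136,49),s,S(61,167)))
print("fence front top",tri(t,T(371,552),s,S(723,322)), "dog hole",tri(t,T(94,464),s,S(460,495)))
print("fence strip: front",onz(t,T(371,552),105),onz(t,T(381,552),105),"far",onz(t,T(425,228),105),onz(t,T(434,228),105))
print("deck FL",onz(t,T(30,490),95),"FR",onz(t,T(372,553),85), "rim far",onz(t,T(84,228),95))
print("deck left edge at box",onz(t,T(119,88),85))
for n,p in dict(a=(318,233),b=(371,240),c=(341,410),d=(293,404)).items(): print("comb back top",n,onz(t,T(*p),107))
for n,p in dict(a=(262,240),b=(236,382)).items(): print("teeth",n,onz(t,T(*p),105))
print("comb dot",tri(t,T(332,321),s,S(452,260)))
print("scr",[onz(t,p,173) for p in [(289,50),(417,74),(266,156),(399,182)]])
print("flap lower edge ends",[onz(s,S(*p),88) for p in [(240,256),(354,186)]])
print("cup",onz(t,T(519,316),42),"tamper",onz(t,T(474,497),59))
E
```

```text
[(array([296.1, 171.2]), np.int32(93))] [(array([248.7, 211.7]), np.int32(62))]
knob (array([576.3, 253.9, 179.5]), np.float64(1.8479224152451699))
screwFL (array([599.9, 300.9, 171.5]), np.float64(1.140253457289668))
fence front top (array([358.9, 175.3, 103.9]), np.float64(0.10767688057855702)) dog hole (array([399.7, 319.1,  97.6]), np.float64(0.9596232908293029))
fence strip: front [359.  175.4 105. ] [359.1 170.3 105. ] far [528.5 150.8 105. ] [528.7 146.  105. ]
deck FL [385.7 352.2  95. ] FR [358.8 173.6  85. ] rim far [524.7 330.3  95. ]
deck left edge at box [604.6 316.2  85. ]
comb back top a [523.5 206.9 107. ]
comb back top b [520.7 179.1 107. ]
comb back top c [431.2 192.7 107. ]
comb back top d [433.6 217.5 107. ]
teeth a [519.3 236.  105. ]
teeth b [444.3 247.2 105. ]
comb dot (array([476.8, 198.4, 108.8]), np.float64(0.5544575191441551))
scr [array([772.2, 272.3, 173. ]), array([740.9,  73.8, 173. ]), array([600. , 299.6, 173. ]), array([567.3, 102.1, 173. ])]
flap lower edge ends [array([577.7, 217.1,  88. ]), array([567. , 140.6,  88. ])]
cup [493.   91.3  42. ] tamper [390.7 117.2  59. ]
```

Call:
send_rows(grip=[-1,-1,-1,-1,-1,-1,-1,-1], xyz=[[0.3068,0.7372,0.026],[0.3068,0.7372,0.026],[0.3068,0.7372,0.026],[0.3068,0.7372,0.026],[0.3068,0.7372,0.026],[0.3068,0.7372,0.026],[0.3068,0.7372,0.026],[0.3068,0.7372,0.026]], yaw=[-5,-10,-15,-20,-25,-30,-35.2,-35.2], grip_force=20)

```text
time_s: 0.77
ee_pos: [383.7, -205.5, 224.7]
ee_rot: [-180.0, 0.0, -9.0]
force: [1.2, -0.5, -0.1]
gripper_width: 40.8
gripper_force: 0.0
```

Call:
send_rows(grip=[-1,-1,-1,-1,-1,-1,-1,-1], xyz=[[0.179,0.428,0.015],[0.179,0.428,0.015],[0.179,0.428,0.015],[0.179,0.428,0.015],[0.179,0.428,0.015],[0.179,0.428,0.015],[0.179,0.428,0.015],[0.179,0.428,0.015]], yaw=[0,0,0,0,0,0,0,0])

```text
time_s: 1.43
ee_pos: [512.3, 102.0, 235.4]
ee_rot: [180.0, 0.0, -8.8]
force: [0.0, -1.1, -0.1]
gripper_width: 0.7
gripper_force: 0.0
```

Call:
send_rows(grip=[-1,-1,-1,-1,-1], xyz=[[0.05,0.12,0.005],[0.05,0.12,0.005],[0.05,0.12,0.005],[0.05,0.12,0.005],[0.05,0.12,-0.02]], yaw=[0,0,0,0,0])

```text
time_s: 1.85
ee_pos: [565.5, 223.6, 218.9]
ee_rot: [-179.7, -0.5, -8.6]
force: [0.7, -0.3, 0.4]
gripper_width: 0.0
gripper_force: 0.0
```

```bash
cat >> h.py <<'E'
O=np.array([582.5,181.6]);a=np.radians(-8.8);R=np.array([[np.cos(a),-np.sin(a)],[np.sin(a),np.cos(a)]])
def box(w): return R.T@(np.array(w)[:2]-O)
def world(b): return O+R@np.array(b)
def snap(name,tag,crop=None,k=1):
    from workcell import eyes
    g=eyes.grab_frame(name);pickle.dump(g,open(f"pics/{tag}.pkl","wb"))
    f=g["frame"]
    if crop: f=f[crop[1]:crop[3],crop[0]:crop[2]]
    cv2.imwrite(f"pics/{tag}.png",cv2.resize(cv2.convertScaleAbs(f,alpha=1.3)[:,:,::-1],None,fx=k,fy=k,interpolation=cv2.INTER_CUBIC)); return g
E
python3 - <<'E'
from h import *
from workcell import env
s=env.state();print(s["time_s"],s["ee_pos"],box(s["ee_pos"]),s["ee_rot"],s["gripper_width"])
snap("scene","s1",(170,100,430,295),3)
E
```

```text
1.85 [565.52886894 223.64310572 218.88752953] [-23.20335307  38.95184764] [-179.71916262   -0.47217175   -8.59135046] 0.023694269120681136
```

View pics/s1.png

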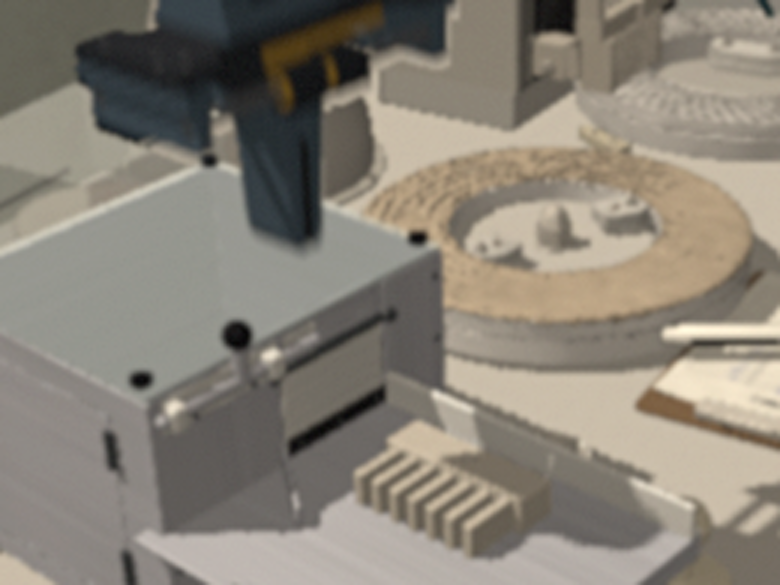

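The picture shows the fingers shut above the box, right of the knob (knob at 236,336; fingertips at 285,240 in the crop) and clear of it. Now I lower them beside the knob.

Call:
send_rows(grip=[-1,-1,-1,-1], xyz=[[0,0,-0.02],[0,0,-0.04],[0,0,-0.046],[0,0,-0.046]], yaw=[0,0,0,0])

```text
time_s: 2.23
ee_pos: [560.8, 218.9, 168.3]
ee_rot: [179.9, 0.2, -8.8]
force: [-0.1, 0.8, -0.3]
gripper_width: 0.7
gripper_force: 0.0
```

Call:
send_rows(grip=[-1,-1,-1,-1,-1,-1,-1,-1], xyz=[[0,0,0.002],[0,0.004,0.002],[0.001,0.01,0.002],[0.002,0.016,0.002],[0.003,0.022,0.002],[0.004,0.028,0.002],[0.005,0.034,0.002],[0.005,0.034,0.002]], yaw=[0,0,0,0,0,0,0,0])

```text
time_s: 2.9
ee_pos: [567.5, 255.4, 171.6]
ee_rot: [-180.0, -0.0, -8.7]
force: [-0.1, 0.2, 0.8]
gripper_width: 0.8
gripper_force: 0.0
```

Run:
```python
from h import *
from workcell import env
s=env.state();print(s["time_s"],s["ee_pos"],box(s["ee_pos"]),s["force"])
snap("scene","s2",(200,180,310,263),6)
g=load("s2");c=g["frame"][195:225,225:270].max(2)
n,l,st,ce=cv2.connectedComponentsWithStats((c<45).astype(np.uint8));print(ce[1:]+[225,195],st[1:,4])
```

```text
2.9 [567.52615717 255.36199405 171.63633145] [-26.08211681  70.60291012] [-0.07662637  0.17973487  0.83569638]
[[225.         195.        ]
 [257.35649547 206.16616314]
 [240.76315789 215.44736842]
 [267.83333333 221.33333333]] [  1 331  76   6]
```

View pics/s2.png

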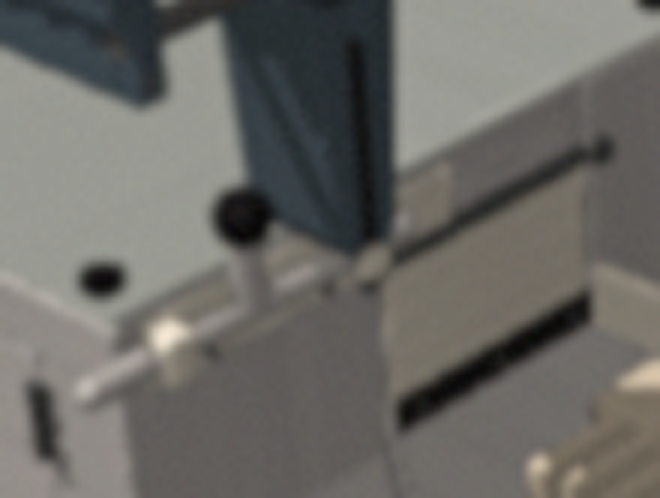

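The knob, now at full-frame pixel (240.8,215.4), has been pushed left by the finger, and the rod sticks out on the left. Now I compute how far it went.

Run:
```python
from h import *
g=load("s2")
for p in [(248.7,211.7),(240.76,215.45)]: print(box(onz(g,p,179)))
```

```text
[-17.60262154  69.9209583 ]
[-16.67417485  85.13990229]
```

Call:
send_rows(grip=[-1,-1,-1,-1,-1], xyz=[[0.001,0.004,0],[0.001,0.008,0],[0.002,0.012,0],[0.002,0.014,0],[0.002,0.014,0]], yaw=[0,0,0,0,0])

```text
time_s: 3.37
ee_pos: [569.1, 266.5, 171.3]
ee_rot: [179.8, 0.0, -8.8]
force: [0.1, -5.1, 1.5]
gripper_width: 0.4
gripper_force: 2.8
```

```bash
cat > k.py <<'E'
from h import *
from workcell import env
import sys
s=env.state();print(s["time_s"],s["ee_pos"],box(s["ee_pos"]),s["force"])
g=snap("scene",sys.argv[1]);c=g["frame"][195:235,222:262].max(2)
n,l,st,ce=cv2.connectedComponentsWithStats((c<45).astype(np.uint8))
for q,a in zip(ce[1:],st[1:,4]):
    if 30<a: q=q+[222,195];print(q,a,box(onz(g,q,179)))
E
python3 k.py s3
```

```text
3.3667 [569.0505788  266.49342827 171.31363191] [-26.27859186  81.83652426] [ 0.06788693 -5.12806488  1.52964356]
[251.09045226 207.52763819] 398 [-10.96163058  58.74899201]
[235.41558442 218.53246753] 77 [-17.28725143  96.31803285]
```

Call:
send_rows(grip=[-1,-1,-1,-1], xyz=[[0,0.002,0],[0,0.003,0],[0,0.003,0],[0,0.003,0]], yaw=[0,0,0,0])

```text
time_s: 3.75
ee_pos: [569.0, 266.7, 171.3]
ee_rot: [179.5, 0.0, -8.8]
force: [-0.6, -11.7, 1.3]
gripper_width: 0.4
gripper_force: 5.8
```

```bash
python3 k.py s4
```

```text
3.75 [569.0258571  266.73963467 171.28976777] [-26.34068864  82.07605035] [ -0.5538093  -11.66996219   1.29727525]
[251.21025641 207.56666667] 390 [-11.19426648  58.71920751]
[235.35064935 218.64935065] 77 [-17.46962441  96.61023762]
```

Call:
send_rows(grip=[-1,-1,-1,-1,-1,-1,-1,-1], xyz=[[-0.002,-0.014,0],[-0.003,-0.016,0.004],[-0.03,-0.014,0.005],[-0.06,-0.01,0.005],[-0.082,-0.007,0],[-0.082,-0.007,0],[-0.082,-0.007,-0.03],[-0.082,-0.007,-0.03]], yaw=[0,0,0,0,0,0,0,0])

```text
time_s: 4.47
ee_pos: [485.0, 263.4, 138.7]
ee_rot: [179.8, 0.3, -8.8]
force: [-1.2, -1.2, -1.1]
gripper_width: 0.5
gripper_force: 0.0
```

```bash
python3 k.py s5
python3 - <<'E'
from h import *
snap("top","t5",(220,140,420,335),3)
E
```

```text
4.4667 [485.04191954 263.36635815 138.66944637] [-108.81993579   65.89412983] [-1.17969016 -1.17433854 -1.11869615]
[247.21062271 203.43223443] 546 [ 3.26515974 53.51449865]
```

View pics/t5.png

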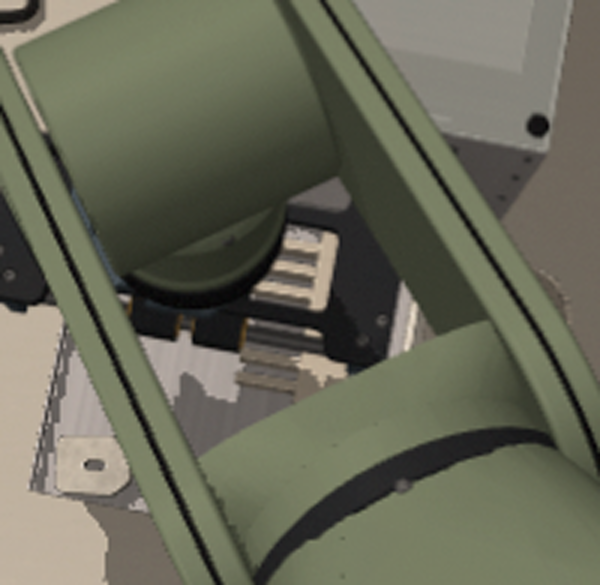

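The arm covers most of the top view, but the comb is still in place beside the finger. Now I lower to about z 98 on its toothed side.

Call:
send_rows(grip=[-1,-1,-1,-1,-1], xyz=[[0,0,-0.025],[0,0,-0.04],[0,0,-0.043],[0,0,-0.043],[0,0,-0.043]], yaw=[0,0,0,0,0])

```text
time_s: 4.98
ee_pos: [488.4, 264.4, 99.8]
ee_rot: [-179.9, -0.1, -8.8]
force: [-0.2, 0.0, 0.7]
gripper_width: 0.2
gripper_force: 0.0
```

Call:
send_rows(grip=[-1,-1,-1,-1,-1,-1,-1,-1], xyz=[[-0.001,-0.008,-0.002],[-0.002,-0.014,-0.002],[-0.003,-0.019,-0.002],[-0.004,-0.024,-0.002],[-0.0045,-0.029,-0.002],[-0.005,-0.034,-0.002],[-0.006,-0.039,-0.002],[-0.0065,-0.042,-0.002]], yaw=[0,0,0,0,0,0,0,0])

```text
time_s: 5.65
ee_pos: [482.4, 225.5, 97.6]
ee_rot: [-179.4, -0.2, -9.0]
force: [0.7, 21.0, -0.4]
gripper_width: 0.3
gripper_force: 10.2
```

Call:
send_rows(grip=[-1,-1,-1], xyz=[[0,-0.001,0],[0,-0.002,0],[0,-0.002,0]], yaw=[0,0,0])

```text
time_s: 5.9
ee_pos: [482.4, 225.5, 97.6]
ee_rot: [-179.3, -0.1, -9.0]
force: [0.4, 20.4, -1.2]
gripper_width: 0.3
gripper_force: 9.6
```

Call:
send_rows(grip=[-1,-1,-1,-1,-1,-1,-1,-1], xyz=[[0.002,0.012,0],[0.003,0.02,0],[0.003,0.02,0.025],[0.003,0.02,0.05],[-0.025,0,0.055],[-0.055,-0.02,0.055],[-0.076,-0.032,0.055],[-0.076,-0.032,0.055]], yaw=[0,0,0,0,0,0,0,0])

```text
time_s: 6.57
ee_pos: [399.2, 184.5, 150.8]
ee_rot: [179.7, 0.3, -8.8]
force: [-1.0, -0.3, 0.1]
gripper_width: 0.7
gripper_force: 0.0
```

```bash
python3 k.py s6
python3 - <<'E'
from h import *
g=load("s6");c=cv2.convertScaleAbs(g["frame"][180:345,200:420],alpha=1.4)
cv2.imwrite("pics/s6c.png",cv2.resize(c[:,:,::-1],None,fx=3.6,fy=3.6,interpolation=cv2.INTER_CUBIC))
E
```

```text
6.5667 [399.22027588 184.47030179 150.78620657] [-181.56134064  -25.20268817] [-1.04410353 -0.31457744  0.07046704]
[234.6875 219.    ] 64 [-17.47434932  97.92026276]
```

View pics/s6c.png

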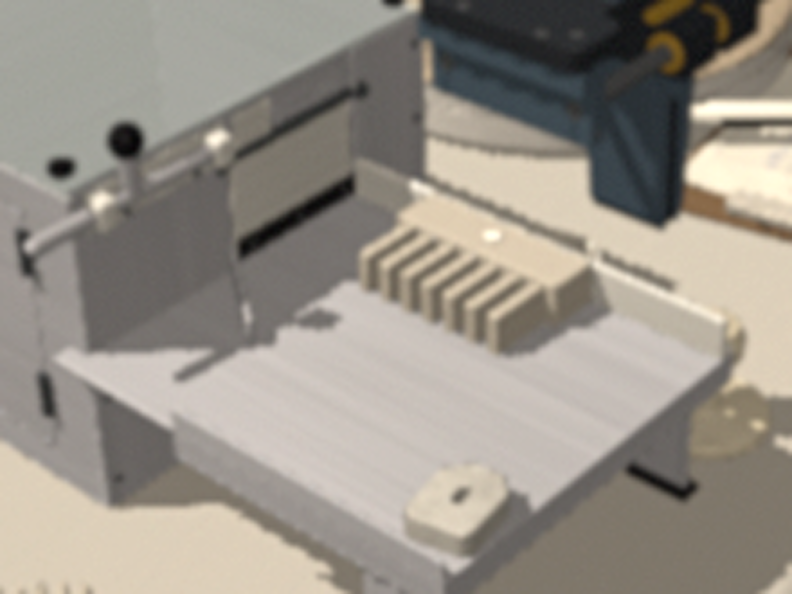

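The comb is now flush along the fence, the knob is drawn (at 125,140 in the crop), and the flap is shut.

Run:
```python
from h import *
g=load("s6")
for n,p,z in [("dot",(491,236),107.5),("dot0",(452,260),107.5),("rear fence",(593,268),107),("rear tooth side",(546,293),107),("front tooth side",(400,208),107),("tooth tip front",(361,256),105),("tooth tip rear",(488,318),105),("fence top front",(723,322),105),("fence top",(595,250),105)]:
    print(n,box(onz(g,S(*p),z)))
```

```text
dot [-106.88149547  -26.51391994]
dot0 [-105.97363096   -1.14035642]
rear fence [-156.46238447  -35.03962957]
rear tooth side [-152.55019176   -7.40660447]
front tooth side [-59.85107049 -19.34238371]
tooth tip front [-70.68739686  18.55455262]
tooth tip rear [-143.43301091   19.93252871]
fence top front [-220.85200087  -39.09769977]
fence top [-146.8199864   -49.34590438]
```

Call:
send_rows(grip=[-1,-1,-1,-1,-1,-1], xyz=[[0,0,0],[0,0,0],[0,0,-0.025],[0,0,-0.045],[0,0,-0.052],[0,0,-0.052]], yaw=[0,0,0,0,0,0])

```text
time_s: 7.12
ee_pos: [404.1, 187.7, 97.8]
ee_rot: [179.8, 0.2, -8.8]
force: [0.2, -0.6, 1.5]
gripper_width: 0.1
gripper_force: 0.0
```

Call:
send_rows(grip=[-1,-1], xyz=[[0,0,0],[0,0,0]], yaw=[0,0])

```text
time_s: 7.28
ee_pos: [405.8, 188.4, 100.4]
ee_rot: [-180.0, -0.1, -8.8]
force: [0.4, -0.4, 0.2]
gripper_width: 0.7
gripper_force: 0.0
```

Call:
send_rows(grip=[-1,-1,-1,-1,-1,-1,-1,-1], xyz=[[0.006,-0.001,-0.001],[0.012,-0.002,-0.001],[0.018,-0.003,-0.001],[0.024,-0.0037,-0.001],[0.03,-0.0046,-0.001],[0.036,-0.0055,-0.001],[0.042,-0.0065,-0.001],[0.048,-0.0074,-0.001]], yaw=[0,0,0,0,0,0,0,0])

```text
time_s: 7.95
ee_pos: [453.3, 180.3, 98.6]
ee_rot: [180.0, 0.0, -8.8]
force: [-2.8, 0.9, 2.2]
gripper_width: 0.3
gripper_force: 1.4
```

```bash
python3 k.py s7
python3 - <<'E'
from h import *
g=load("s7");c=cv2.convertScaleAbs(g["frame"][180:345,200:420],alpha=1.4)
cv2.imwrite("pics/s7c.png",cv2.resize(c[:,:,::-1],None,fx=3.6,fy=3.6,interpolation=cv2.INTER_CUBIC))
E
```

```text
7.95 [453.30634855 180.28620122  98.56201894] [-127.47184046  -21.06313205] [-2.84537913  0.85339719  2.18557268]
[234.63492063 219.04761905] 63 [-17.51832547  98.06319699]
```

View pics/s7c.png

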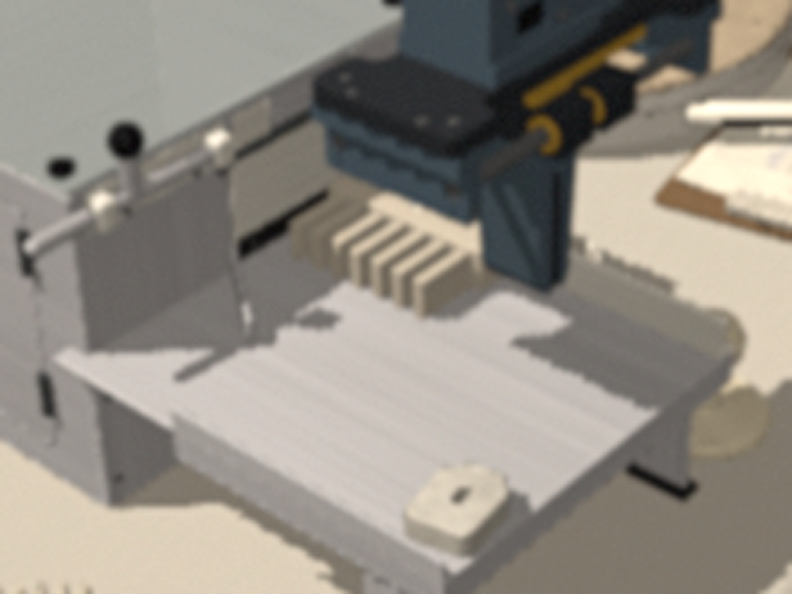

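The comb slides along the fence, its nose just before the flap (teeth near 300,235 in the crop), with the finger behind its back block and the bolt still drawn. I keep pushing.

Call:
send_rows(grip=[-1,-1,-1,-1,-1,-1,-1,-1], xyz=[[0.006,-0.001,0],[0.012,-0.002,0],[0.018,-0.003,0],[0.024,-0.0037,0],[0.03,-0.0046,0],[0.036,-0.0055,0],[0.042,-0.0065,0],[0.048,-0.0074,0]], yaw=[0,0,0,0,0,0,0,0])

```text
time_s: 8.67
ee_pos: [501.3, 172.9, 98.5]
ee_rot: [180.0, 0.0, -8.8]
force: [-1.8, 0.5, 0.6]
gripper_width: 0.3
gripper_force: 1.0
```

Call:
send_rows(grip=[-1,-1,-1,-1,-1,-1,-1,-1], xyz=[[0.005,-0.001,0],[0.01,-0.0015,0],[0.015,-0.0023,0],[0.02,-0.003,0],[0.024,-0.0037,0],[0.027,-0.0042,0],[0.029,-0.0045,0],[0.031,-0.0048,0]], yaw=[0,0,0,0,0,0,0,0])

```text
time_s: 9.33
ee_pos: [532.9, 168.3, 98.8]
ee_rot: [-180.0, -0.1, -8.8]
force: [0.2, 0.2, 0.1]
gripper_width: 0.3
gripper_force: 0.0
```

```bash
python3 k.py s8
```

```text
9.3333 [532.91194874 168.29814928  98.76971364] [-46.96932488 -20.73153589] [0.16610815 0.23817391 0.14076595]
[234.63492063 219.04761905] 63 [-17.51832547  98.06319699]
```

Call:
send_rows(grip=[-1,-1,-1,-1,-1,-1,-1,-1], xyz=[[-0.01,0.002,0],[-0.025,0.004,0],[-0.045,0.007,0],[-0.07,0.011,0],[-0.09,0.014,0],[-0.1,0.016,0.02],[-0.11,0.017,0.05],[-0.11,0.017,0.08]], yaw=[0,0,0,0,0,0,0,0])

```text
time_s: 10.05
ee_pos: [418.1, 184.9, 178.7]
ee_rot: [179.9, 0.2, -8.7]
force: [0.2, 0.7, 0.1]
gripper_width: 0.5
gripper_force: 0.0
```

Call:
send_rows(grip=[-1,-1,-1,-1,-1,-1,-1,-1], xyz=[[0,0,0.01],[0,0,0.01],[0,0,0.01],[0,0,0.01],[0,0,0.01],[0,0,0.01],[0,0,0.01],[0,0,0.01]], yaw=[0,0,0,0,0,0,0,0])

```text
time_s: 10.72
ee_pos: [421.6, 185.2, 187.9]
ee_rot: [180.0, 0.1, -8.8]
force: [0.6, 0.2, -0.2]
gripper_width: 0.4
gripper_force: 0.0
```

```bash
python3 k.py s9
python3 - <<'E'
from h import *
g=load("s9");c=cv2.convertScaleAbs(g["frame"][130:330,140:400],alpha=1.4)
cv2.imwrite("pics/s9c.png",cv2.resize(c[:,:,::-1],None,fx=3,fy=3,interpolation=cv2.INTER_CUBIC))
E
```

```text
10.7167 [421.55391558 185.15716263 187.94554953] [-159.59568401  -21.10718226] [ 0.57373881  0.18650461 -0.1664946 ]
[234.6875 219.    ] 64 [-17.47434932  97.92026276]
```

View pics/s9c.png

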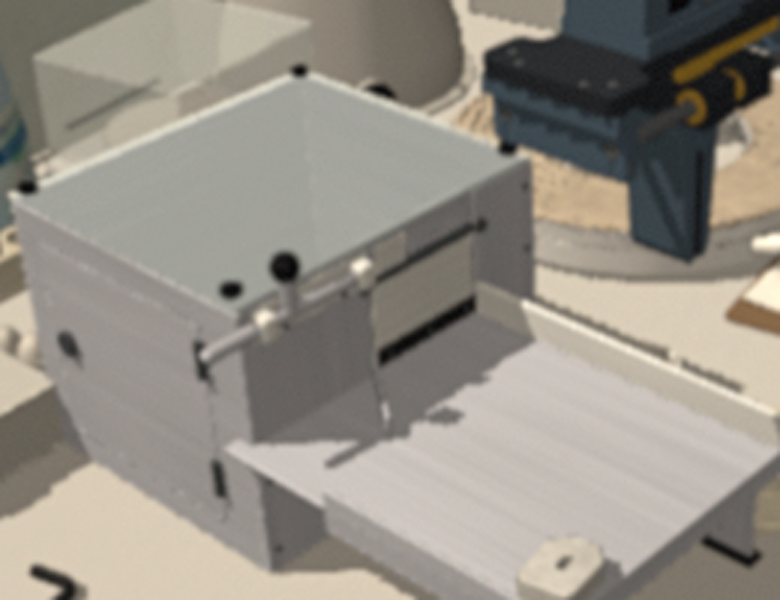

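The deck is empty, the flap hangs shut (lip from 380,360 to 475,305 in the crop), and the bolt is still drawn (knob at 285,267). Next I move over to the left side of the knob.

Call:
send_rows(grip=[-1,-1,-1,-1,-1,-1,-1,-1], xyz=[[0,0,0.034],[0.03,0.025,0.034],[0.06,0.05,0.034],[0.09,0.075,0.034],[0.12,0.1,0.034],[0.153,0.127,0.034],[0.153,0.127,0.034],[0.153,0.127,0.034]], yaw=[0,0,0,0,0,0,0,0])

```text
time_s: 11.43
ee_pos: [575.6, 313.2, 220.3]
ee_rot: [179.9, 0.1, -8.8]
force: [0.5, -0.6, -0.1]
gripper_width: 0.6
gripper_force: 0.0
```

Call:
send_rows(grip=[-1,-1,-1,-1,-1], xyz=[[0,0,-0.015],[0,0,-0.03],[0,0,-0.042],[0,0,-0.047],[0,0,-0.047]], yaw=[0,0,0,0,0])

```text
time_s: 11.85
ee_pos: [573.2, 311.1, 174.7]
ee_rot: [179.9, 0.1, -8.8]
force: [-0.4, -0.0, -0.8]
gripper_width: 0.6
gripper_force: 0.0
```

```bash
python3 k.py s10
```

```text
11.85 [573.1874361  311.1177874  174.67621068] [-29.01732697 126.56846303] [-0.42692194 -0.04490499 -0.83219124]
[230.17910448 213.22014925] 536 [ 0.79046007 90.54444332]
```

Call:
send_rows(grip=[-1,-1,-1,-1,-1,-1,-1,-1], xyz=[[-0.001,-0.006,-0.001],[-0.002,-0.012,-0.001],[-0.003,-0.018,-0.001],[-0.0035,-0.023,-0.001],[-0.0045,-0.028,-0.001],[-0.005,-0.033,-0.001],[-0.006,-0.038,-0.001],[-0.006,-0.041,-0.001]], yaw=[0,0,0,0,0,0,0,0])

```text
time_s: 12.57
ee_pos: [568.7, 270.7, 174.9]
ee_rot: [-180.0, -0.0, -8.8]
force: [-0.2, 2.0, 1.3]
gripper_width: 0.1
gripper_force: 0.9
```

Call:
send_rows(grip=[-1,-1,-1,-1], xyz=[[0,-0.002,0],[-0.0005,-0.004,0],[-0.0005,-0.005,0],[-0.0005,-0.005,0]], yaw=[0,0,0,0])

```text
time_s: 12.9
ee_pos: [568.7, 269.9, 175.2]
ee_rot: [-179.6, -0.0, -8.8]
force: [-0.1, 11.0, 0.9]
gripper_width: 0.0
gripper_force: 5.1
```

Call:
send_rows(grip=[-1,-1,-1,-1,-1,-1,-1,-1], xyz=[[0.001,0.008,0],[0.003,0.02,0],[0.003,0.02,0.02],[0.003,0.02,0.05],[-0.02,0,0.06],[-0.06,-0.03,0.06],[-0.1,-0.06,0.06],[-0.13,-0.08,0.06]], yaw=[0,0,0,0,0,0,0,0])

```text
time_s: 13.57
ee_pos: [446.1, 191.4, 234.1]
ee_rot: [179.9, 0.0, -8.8]
force: [0.1, -0.7, 1.1]
gripper_width: 0.2
gripper_force: 0.0
```

Call:
send_rows(grip=[-1,-1,-1,-1,-1], xyz=[[-0.01,-0.02,0],[-0.02,-0.04,0],[-0.02,-0.04,0],[-0.02,-0.04,0],[-0.02,-0.04,0]], yaw=[0,0,0,0,0])

```text
time_s: 13.98
ee_pos: [428.0, 153.0, 234.6]
ee_rot: [180.0, -0.0, -8.8]
force: [-0.3, -0.4, -0.2]
gripper_width: 1.1
gripper_force: 0.0
```

```bash
python3 k.py s11
python3 - <<'E'
from h import *
g=load("s11");c=cv2.convertScaleAbs(g["frame"][130:330,140:400],alpha=1.4)
cv2.imwrite("pics/s11c.png",cv2.resize(c[:,:,::-1],None,fx=3,fy=3,interpolation=cv2.INTER_CUBIC))
E
```

```text
13.9833 [428.02967777 153.01826733 234.6320294 ] [-148.27935624  -51.87705084] [-0.2820816  -0.42806219 -0.20387613]
[249.62295082 211.04918033] 61 [-17.22747446  67.67698995]
```

View pics/s11c.png

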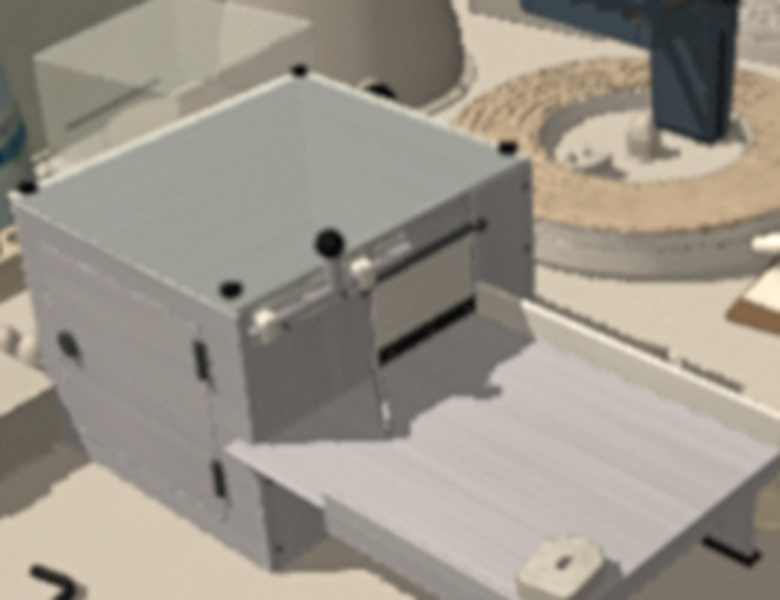

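The bolt is home (knob at 330,242 in the crop, measured y 67.7 mm), the flap is shut, the deck is clear apart from the dog, and the hand is free.

```bash
python3 -c "
from workcell import env
print(env.job_done())"
```

```text
the job is handed in; nothing more can be done
None
```

I handed the job in at about 14 s of the 51 s allowed: the comb went down the chute into the wash box, the flap hangs shut and the bolt is home (measured within about 1 mm); the hand-in gave no verdict, and no picture shows the comb inside the box.

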